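# Hold the belt tensioner back on the autosampler axis

### The job

I am about to put a new belt on this sampler axis: slide the carriage right up to its stop at the motor end, then push the tensioner arm by its orange lug all the way back, past the last click of its ratchet. The pawl is worn, so do not leave the arm resting on it: keep holding it back, off the pawl, with the fingers: the program finishes while you are still holding it. Leave the other things on the bench where they are.

Things in the scene. Friction and masses are not known exactly. Their poses are not given: they have to be found in the camera images.
- axis: the sampler's belt-driven axis, cover and belt off: aluminium deck 220 x 460 mm, top 70 mm above the bench, fixed. Origin: middle of its footprint, on the bench; y along the deck to the motor end, x across to the steel guide rail's side (rail at x +60 mm, 20 mm wide, top at 88 mm), z up. Two toothed pulleys (36 mm, tops at 98 mm) at x -5 mm, y +185 mm (motor) and -198 mm
- carriage (a joint): travel of the carriage on its rail, m: 0 at the far stop, growing to 0.27 at the motor-end stop (axis +y). Starts within 35 mm of 0, where its white plate (150 mm across, 80 mm along the rail, 130 to 138 mm above the bench) roofs over the orange lug. Friction about 1.5 N; it stays where it is left
- carriage_post (a point): middle of the blue post on the carriage plate, by which to move the carriage: 30 mm across the rail (axis x), 24 mm along it (axis y), 45 mm tall, from 138 to 183 mm above the bench; this point at 160.5 mm
- tensioner (a joint): swing of the sprung arm, rad: 0 at the front stop, growing clockwise from above as the arm goes back (to axis -x, away from the rail); back stop 0.74. Pushing at the lug takes 4 N at 0, 8 N at 0.74. Clicks at about 0.22, 0.37, 0.52: past one, the pawl stops the arm's return there. Starts at 0 or resting on click one or two. Farther back than its rest, the pusher carries the spring
- tensioner_pivot (a point): the arm's upright pivot on the deck top (70 mm above the bench), at x -45 mm, y -30 mm in the axis frame; its dark hub is 36 mm across and reaches 111 mm above the bench
- lug (a point): orange thumb lug at the arm's free end, an upright block centred 115 mm from the pivot: 20 mm along the arm, 12 mm thick along the swing, 82 to 125 mm above the bench; this point on its middle line at 115 mm. At joint value q it lies from the pivot in direction (sin(0.30 - q), -cos(0.30 - q)) in axis x, y. Idler roller (30 mm, top at 103 mm) 80 mm from the pivot
- tensioner_arm: the dark steel tensioner arm with ratchet quadrant, idler roller and orange thumb lug, all one part. Origin on the pivot at deck height, x axis towards the lug, z up.
- pawl (a joint): lift of the small brass sprung pawl, rad: 0 fully dropped in, about 0.01 resting in a notch, up to about 0.07 while a tooth passes under its nose. It needs no touching.
- solvent_bottle: amber bottle with blue cap, 64 mm across, 155 mm tall; origin under its middle
- test_sieve: steel test sieve ring, 106 mm across, 40 mm tall; origin under its middle
- vial_rack: blue rack of small capped vials, 75 x 115 mm, 48 mm tall; origin under its middle
- parts_tray: grey open tray, 130 x 100 x 30 mm; origin under its middle
- spare_roller: black spare idler roller, 30 mm across, 18 mm tall, in the parts tray; origin under its middle
- screwdriver: screwdriver lying on the bench; origin under its middle
- wrench: wrench lying on the bench; origin under its middle

How it is judged (in metres and radians):
On the way, in this order (a step that is already met when the one before it is completed fails the run):
1. the carriage is slid up to its stop at the motor end (value of joint carriage above 0.255 m), for 0.2 s.
2. the tensioner arm is pushed back past its last click, held by the fingers (value of joint carriage above 0.255 m and value of joint tensioner above 0.56 rad and value of joint pawl below 0.03 rad and contact force between the fingers and tensioner_arm above 3 N), for 0.2 s.
At the end, for the whole second after the job is handed in: carriage within 15 mm of its motor-end stop (joint above 0.255 m); tensioner arm held still past its last click and clear of the pawl (joint above 0.56 rad; it rests on the pawl at 0.52, back stop 0.74), pawl dropped in (below 0.03 rad), fingers pressing the arm with over 3 N (all of step 2 and velocity of joint tensioner between -0.1 and 0.1 rad/s); the arm keeps its last pose, push and grip.
It fails at once if one of the other things on the bench is shifted by more than 30 mm (distance of any of solvent_bottle, test_sieve, vial_rack, parts_tray, spare_roller, screwdriver, wrench from where it was at the start of the episode above 0.03 m).
It also fails if it takes over 48 s, if anything falls off the work surface, if the arm or the gripper's body presses on something with over 40 N, if the wrist force passes 120 N, or if a joint passes its speed limit or range.

### The arm

A 7-joint arm with a two-finger parallel gripper is mounted at the origin on the work surface. World frame = base frame: x ahead of the robot, y to its left, z up, the work surface at z = 0. Lengths are in m, angles in degrees, forces in N, time in s.
With the tool pointing down it reaches from about 0.425 to 1.025 m from the base axis. Payload 9.4 kg.
Tool frame: the origin (TCP) lies midway between the tips of the shut fingers; the grasp point (between the pads) lies 19 mm behind it; z points along the fingers, y is the line along which they close (so a half turn about z gives the same grasp; the last joint's range is limited). The gripper opens to 85 mm and grips with 20 to 120 N. Pads are 22 mm wide; open, the fingers measure 114 mm over their backs; the gripper's body (76 mm by 85 mm) begins 54 mm behind the grasp point. The pads swing forward as they close: fully open they stand 13 mm farther back than shut.
Start: joints at [-77.046, 34.337, -0.143, 91.639, 0.103, 54.024, -4.572], TCP at [0.216, 0.692, 0.205] pointing down, gripper open.
Joint ranges: [-147.43, 147.43], [-19.82, 112.94], [-74.19, 73.91], [6.32, 146.72], [-59.91, 239.91], [6.04, 106.73], [-150.56, 150.56]. Speed limits (degrees/s): [127.2, 127.2, 172.46, 172.46, 180, 180, 180].

### API

Orientations are given as a 3x3 rotation matrix whose columns are the frame's x, y, z axes.
In Python, from bench import env, imaging, models gives the robot as it stands. The module is installed in compiled form; this text tells all that it offers.
- The arm moves only by the shell command python3 -m creep 'ROWS'. ROWS is JSON, one flat list of numbers, 7 for each row, row after row: the opening in per cent of the stroke, from 0 (shut) to 100 (fully open), then the shift along the tool's x, y, z in mm, then the turn, a rotation vector about the tool's x, y, z in degrees. In form: [claw, dx, dy, dz, wx, wy, wz, claw, dx, dy, dz, wx, wy, wz, ...]. A call has exactly 10 rows; each row shifts and turns the commanded pose from where the row before left it, along the tool's axes as they then stand; what a row does not reach is not made up. A row lasts 1/12 s, in which the tool goes at most 41.7 mm and 7.16 degrees, less where a joint would pass 70% of its speed; a pose out of reach is approached as far as the arm can. A call is refused whole if a number of a shift passes 41.7 or a number of a turn 7.16, either way. A call with a gripper value outside its range is refused whole. The fingers move at their own pace and stop on an object; the grip force is fixed at half the most. Time passes only in rows, so rows that do not move let the fingers close, or fill a call up. It gives the time, the measured TCP pose, the force, the opening and the grip force at its end, in the units of the state.
- env.read_state(): the state, without advancing time (a new reading comes with each control period).
- imaging.get_image(name): name is "scene" or "top"; returns (picture, depth): 400x640x3 uint8, red, green, blue; 400x640 float32, m along the optical axis (not along the pixel's ray), 0 where there is no reading.
- imaging.get_calibration(name): a dict with "intrinsics" (3x3 intrinsics, pixels), "rvec" (rotation vector, rad) and "tvec" (3), from world to camera coordinates, as OpenCV has them. Camera axes: x right, y down, z forward; pixel columns grow to the right and rows downward; lengths in m; the calibration is good to about 2 mm. A picture is of the moment at which its call begins. get_calibration takes no time and is no camera call.
- env.close_job(): hands the job in; it is judged then, once.
Trained networks look in the newest picture that a camera, given by its name, has taken for a name from the list of things; names that differ only in an ending like _2 or _b are one class to them, and where a whole thing is asked for, a point or a joint stands for the part that bears it (a point fixed in the world has none). Each returns a list of dicts, best first, with "p" (0 to 1); they miss things now and then, are a little off and sometimes report something else, mostly with a low value. They report only what shows in the picture. A call takes as long as a camera call.
- models.outline_of(camera, query): "pixels" (400x640 bool, what is visible of it).
- models.tip_of(camera, query): "position" ([x, y, z] in m, in world coordinates, good to about 4 mm: a listed point, or the origin of a listed thing).
The state is a dict: "t": time; "joint_positions": joint angles; "qd": joint speeds; "joint_efforts": joint torques, N m; "ee_pos": TCP position; "eef_rot": TCP orientation; "contact_force": force on the tool from outside, world axes, zero at the start; "torque": the same for the moment, N m; "gripper_width": opening from 0.0 (shut) to 1.0 (fully open); "grip_force": force on a finger pad.
Only numpy, scipy, OpenCV 4.12 (cv2) and the standard library are available. Lean on these libraries where they do the work, as an engineer would, in place of code of your own. Each camera call takes 0.05 s, during which the arm holds its last target. There are 200 camera calls.

## Working session

There is one attempt and no reset: what is moved stays moved. The work goes in short steps, Python scripts to look and compute and a shell command to move; the robot and the scene stay as the last step left them, time stands still between calls to the robot, and variables do not carry over. Pictures are saved under pics/ and viewed, at most 10 in all, crops included, and the job is handed in when it is done.

```bash
mkdir -p pics; python3 - <<'E'
from bench import env, imaging, models
import cv2, numpy as np
for c in("scene","top"):
    im,d=imaging.get_image(c); cv2.imwrite(f"pics/{c}0.png",im[:,:,::-1])
    for q in("axis","carriage_post","tensioner_pivot","lug","solvent_bottle","test_sieve","vial_rack","parts_tray","screwdriver","wrench"):
        r=models.tip_of(c,q); print(c,q,[(np.round(a["position"],3).tolist(),round(a["p"],2)) for a in r[:2]])
s=env.read_state();print(s["t"],s["ee_pos"],np.round(s["eef_rot"],3).tolist(),s["contact_force"])
E
```

```text
scene axis [([0.582, 0.07, -0.001], 0.55)]
scene carriage_post [([0.651, -0.445, -0.0], 0.68), ([0.632, -0.064, 0.158], 0.58)]
scene tensioner_pivot [([0.542, 0.03, 0.07], 0.94)]
scene lug []
scene solvent_bottle [([0.63, 0.388, -0.001], 0.58)]
scene test_sieve [([0.482, 0.434, -0.001], 0.8)]
scene vial_rack [([0.48, -0.492, 0.001], 0.64)]
scene parts_tray [([0.655, -0.445, 0.0], 0.94)]
scene screwdriver [([0.342, 0.277, -0.002], 0.7), ([0.544, 0.027, 0.069], 0.52)]
scene wrench [([0.371, -0.306, -0.001], 0.58)]
top axis [([0.58, 0.069, -0.006], 0.63)]
top carriage_post [([0.617, -0.063, 0.155], 0.67)]
top tensioner_pivot [([0.543, 0.029, 0.07], 0.89), ([0.661, -0.432, 0.004], 0.33)]
top lug [([0.567, -0.085, 0.116], 0.57)]
top solvent_bottle [([0.632, 0.386, -0.001], 0.83), ([0.661, -0.434, 0.004], 0.35)]
top test_sieve [([0.485, 0.436, -0.001], 0.65)]
top vial_rack [([0.481, -0.494, -0.0], 0.67)]
top parts_tray [([0.651, -0.446, -0.001], 0.79)]
top screwdriver [([0.345, 0.278, -0.001], 0.81)]
top wrench [([0.368, -0.3, -0.0], 0.66)]
1.1 [0.21622327 0.69201456 0.20483978] [[-0.955, 0.298, 0.0], [0.298, 0.955, -0.0], [-0.0, -0.0, -1.0]] [-0.00835077  0.04722328 -0.67616937]
```

View pics/scene0.png

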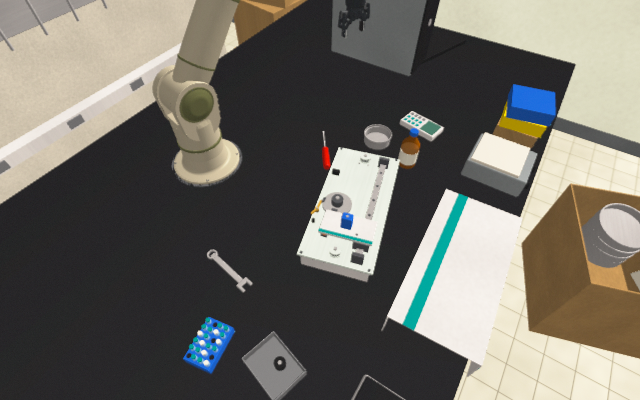

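View pics/top0.png

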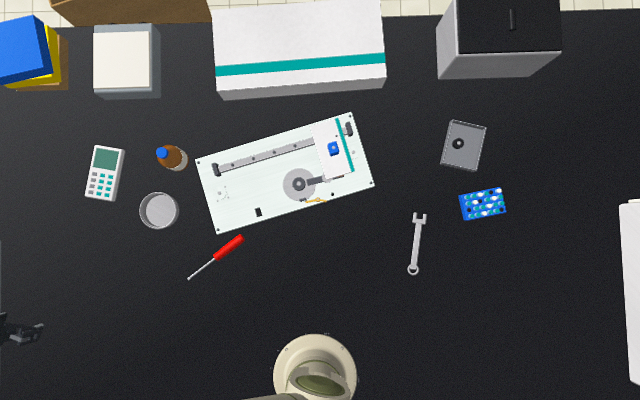

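The scene view shows the deck near (350,215), with the post at (347,220) over the arm. In the top view the deck corners are about (195,158), (350,112), (375,185) and (217,233). The blue post is at (333,148), the pivot at (299,184), and the arm points right under the plate. Next I fit the axis yaw and the post position.

```bash
cat > h.py <<'E'
from bench import env, imaging, models
import cv2, numpy as np
def cloud(c):
    im,d=imaging.get_image(c); k=imaging.get_calibration(c); K=np.array(k["intrinsics"])
    R,_=cv2.Rodrigues(np.array(k["rvec"],float)); v,u=np.mgrid[:400,:640]
    P=np.stack([(u-K[0,2])/K[0,0]*d,(v-K[1,2])/K[1,1]*d,d],-1)
    return im,(P-np.ravel(k["tvec"]))@R, d>0
E
python3 - <<'E'
from h import *
im,P,ok=cloud("top")
x,y,z=P[...,0],P[...,1],P[...,2]
m=ok&(abs(z-.07)<.008)&(abs(x-.58)<.25)&(abs(y-.07)<.33)
m=cv2.morphologyEx(m.astype(np.uint8),cv2.MORPH_OPEN,np.ones((3,3)))>0
r=cv2.minAreaRect((P[m][:,:2]*1000).astype(np.float32)); print(r, cv2.boxPoints(r))
hsv=cv2.cvtColor(im,cv2.COLOR_RGB2HSV)
for c in("top","scene"):
    im,P,ok=cloud(c); hsv=cv2.cvtColor(im,cv2.COLOR_RGB2HSV); z=P[...,2]
    b=ok&(hsv[...,0]>100)&(hsv[...,0]<130)&(hsv[...,1]>120)&(z>.172)&(z<.19)&(abs(P[...,0]-.62)<.08)&(abs(P[...,1]+.06)<.08)
    q=P[b]; print(c,b.sum(),q.mean(0),np.median(q,0),q.min(0),q.max(0))
    o=ok&(hsv[...,0]>5)&(hsv[...,0]<18)&(hsv[...,1]>150)&(z>.08)&(z<.13); print(o.sum(),P[o].mean(0) if o.any() else "")
E
```

```text
((578.9260864257812, 70.41683959960938), (220.26712036132812, 461.1131286621094), 15.484577178955078) [[ 411.23633  263.2014 ]
 [ 534.3439  -181.17442]
 [ 746.61584 -122.36771]
 [ 623.5083   322.00812]]
top 95 [ 0.62483391 -0.06463787  0.18242384] [ 0.62435282 -0.06481557  0.18265581] [ 0.60989759 -0.077746    0.17433558] [ 0.64148323 -0.05244701  0.18968925]
312 [0.62463754 0.37501773 0.1060074 ]
scene 83 [ 0.63099121 -0.07083173  0.18228662] [ 0.63196283 -0.07301672  0.18333959] [ 0.61560907 -0.08227826  0.17233474] [ 0.64534514 -0.05512159  0.18785094]
235 [0.63730593 0.36704948 0.10467785]
```

```bash
python3 -m creep '[0,0,0,-5,0,0,7.15, 0,0,0,-5,0,0,7.15, 0,0,0,-5,0,0,7.15, 0,0,0,-5,0,0,7.15, 0,0,0,-5,0,0,7.15, 0,0,0,-5,0,0,7.15, 0,0,0,0,0,0,7.15, 0,0,0,0,0,0,7.15, 0,0,0,0,0,0,0, 0,0,0,0,0,0,0]'
```

```text
t: 2.08
ee_pos: [0.2159, 0.6921, 0.2348]
eef_rot: [[-0.27, 0.963, 0.0], [0.963, 0.27, -0.0], [-0.0, 0.0, -1.0]]
contact_force: [-0.2, -1.2, -0.9]
gripper_width: -0.0
grip_force: 0.0
```

```bash
python3 -m creep '[0,-35,8,0,0,0,0, 0,-35,8,0,0,0,0, 0,-35,8,0,0,0,0, 0,-35,8,0,0,0,0, 0,-35,8,0,0,0,0, 0,-35,8,0,0,0,0, 0,-35,8,0,0,0,0, 0,-35,8,0,0,0,0, 0,-35,8,0,0,0,0, 0,-35,8,0,0,0,0]'; python3 -c "
from bench import env;s=env.read_state();print(s['joint_positions'],s['eef_rot'])"
```

```text
t: 2.92
ee_pos: [0.3872, 0.3744, 0.2351]
eef_rot: [[-0.271, 0.963, 0.0], [0.963, 0.271, 0.0], [0.0, 0.0, -1.0]]
contact_force: [0.4, -0.6, 0.1]
gripper_width: -0.0
grip_force: 0.0
[-63.25420061  19.98356234  17.69485858 115.00058331  -8.27640332
  46.16257077 -25.07927099] [[-2.71176557e-01  9.62529552e-01  3.70406587e-04]
 [ 9.62529599e-01  2.71176444e-01  3.28428581e-04]
 [ 2.15676674e-04  4.45589435e-04 -9.99999877e-01]]
```

```bash
python3 -m creep '[0,-37,8,0,0,0,0, 0,-37,8,0,0,0,0, 0,-37,8,0,0,0,0, 0,-37,8,0,0,0,0, 0,-37,8,0,0,0,0, 0,-37,8,0,0,0,0, 0,-37,8,0,0,0,0, 0,-37,8,0,0,0,0, 0,-37,8,0,0,0,0, 0,-37,8,0,0,0,0]'; python3 -m creep '[0,-37,8,0,0,0,0, 0,-37,8,0,0,0,0, 0,-37,8,0,0,0,0, 0,-37,8,0,0,0,0, 0,-12,0,0,0,0,0, 0,0,0,0,0,0,0, 0,0,0,20,0,0,0, 0,0,0,20,0,0,0, 0,0,0,20,0,0,0, 0,0,0,20,0,0,0]'; python3 - <<'E'
from h import *
s=env.read_state();e=s["ee_pos"];print(s['joint_positions'])
c,sn=np.cos(np.radians(15.5)),np.sin(np.radians(15.5));d=e[:2]-[.579,.070];print(d@[c,sn],d@[-sn,c])
im,_=imaging.get_image("scene");cv2.imwrite("pics/s1.png",cv2.resize(im[120:300,250:450,::-1],None,fx=3,fy=3))
E
```

```text
t: 3.75
ee_pos: [0.5629, 0.0388, 0.2351]
eef_rot: [[-0.271, 0.963, 0.0], [0.963, 0.271, 0.0], [0.0, 0.0, -1.0]]
contact_force: [0.4, -0.2, 0.4]
gripper_width: 0.001
grip_force: 0.0
t: 4.58
ee_pos: [0.6353, -0.1033, 0.1542]
eef_rot: [[-0.271, 0.963, 0.0], [0.963, 0.271, 0.001], [0.001, 0.0, -1.0]]
contact_force: [0.2, -0.3, -0.1]
gripper_width: 0.001
grip_force: 0.0
[ -8.12574285  33.04813118  18.86832565 106.33442463 -15.06351724
  43.04890918  34.70330477]
0.007982299339461823 -0.18206332964203317
```

View pics/s1.png

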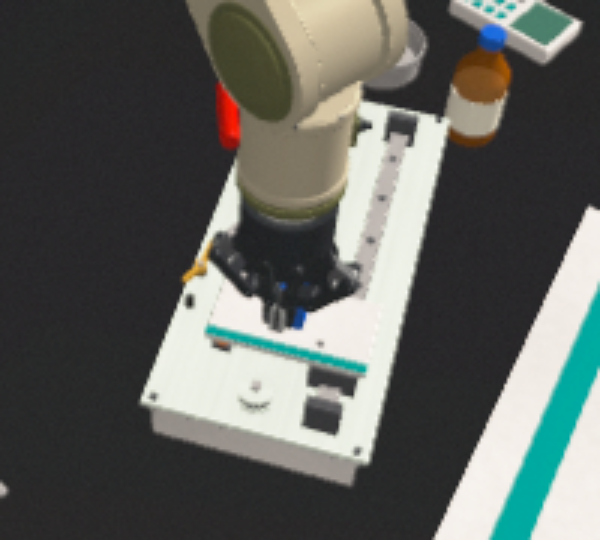

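The fingers sit at (275,315), just on the near side of the post at (300,318) and slightly toward -x. I shift +6 mm across and push.

```bash
python3 -m creep '[0,5,3,0,0,0,0, 0,5,3,0,0,0,0, 0,8,0,0,0,0,0, 0,14,0,0,0,0,0, 0,20,0,0,0,0,0, 0,20,0,0,0,0,0, 0,20,0,0,0,0,0, 0,20,0,0,0,0,0, 0,20,0,0,0,0,0, 0,20,0,0,0,0,0]'; python3 -m creep '[0,20,0,0,0,0,0, 0,20,0,0,0,0,0, 0,15,0,0,0,0,0, 0,10,0,0,0,0,0, 0,8,0,0,0,0,0, 0,5,0,0,0,0,0, 0,5,0,0,0,0,0, 0,3,0,0,0,0,0, 0,3,0,0,0,0,0, 0,0,0,0,0,0,0]'
```

```text
t: 5.47
ee_pos: [0.6014, 0.0449, 0.1566]
eef_rot: [[-0.267, 0.964, 0.003], [0.964, 0.267, 0.0], [-0.0, 0.003, -1.0]]
contact_force: [2.2, -1.6, 3.2]
gripper_width: -0.004
grip_force: 2.0
t: 6.3
ee_pos: [0.5776, 0.1309, 0.1565]
eef_rot: [[-0.268, 0.963, 0.003], [0.963, 0.268, 0.002], [0.001, 0.003, -1.0]]
contact_force: [-0.0, 1.1, 5.6]
gripper_width: -0.002
grip_force: 2.8
```

```bash
python3 - <<'E'
from h import *
im,_=imaging.get_image("scene");a=cv2.resize(im[110:290,290:450,::-1],None,fx=2.5,fy=2.5)
im,_=imaging.get_image("top");b=cv2.resize(im[100:280,180:340,::-1],None,fx=2.5,fy=2.5);cv2.imwrite("pics/s2.png",np.hstack([a,b])[:, :800])
E
```

```text
(no output)
```

View pics/s2.png

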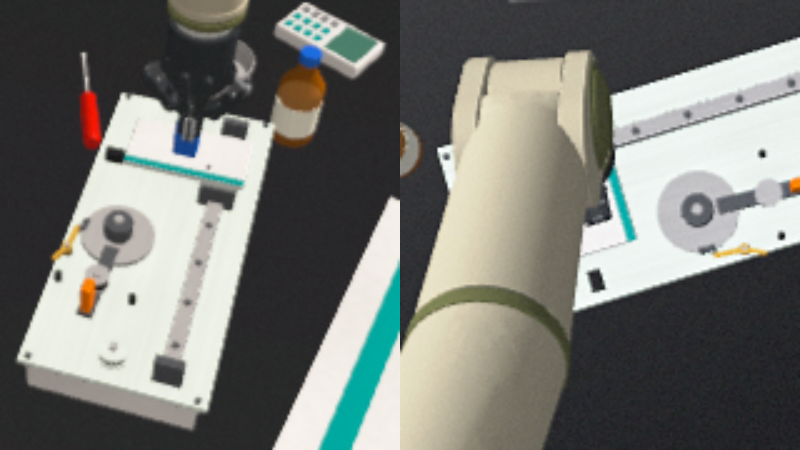

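The carriage is near the motor end with the fingers on the near face of the post (186,130). The orange lug is now exposed at (88,297). I continue gently to the stop.

```bash
python3 -m creep '[0,4,0,0,0,0,0, 0,4,0,0,0,0,0, 0,3,0,0,0,0,0, 0,2,0,0,0,0,0, 0,1,0,0,0,0,0, 0,0,0,0,0,0,0, 0,0,0,0,0,0,0, 0,0,0,0,0,0,0, 0,0,0,0,0,0,0, 0,0,0,0,0,0,0]'
```

```text
t: 7.23
ee_pos: [0.574, 0.1439, 0.1565]
eef_rot: [[-0.268, 0.964, 0.003], [0.964, 0.268, 0.002], [0.001, 0.003, -1.0]]
contact_force: [1.4, 0.2, 7.2]
gripper_width: -0.002
grip_force: 3.5
```

```bash
python3 -m creep '[0,3,0,0,0,0,0, 0,3,0,0,0,0,0, 0,2,0,0,0,0,0, 0,2,0,0,0,0,0, 0,1,0,0,0,0,0, 0,1,0,0,0,0,0, 0,0,0,0,0,0,0, 0,0,0,0,0,0,0, 0,0,0,0,0,0,0, 0,0,0,0,0,0,0]'
```

```text
t: 8.07
ee_pos: [0.5709, 0.1553, 0.1565]
eef_rot: [[-0.268, 0.964, 0.003], [0.964, 0.268, 0.002], [0.001, 0.003, -1.0]]
contact_force: [0.7, -0.2, 7.2]
gripper_width: -0.001
grip_force: 3.5
```

```bash
python3 -m creep '[0,3,0,0,0,0,0, 0,3,0,0,0,0,0, 0,2,0,0,0,0,0, 0,2,0,0,0,0,0, 0,1,0,0,0,0,0, 0,1,0,0,0,0,0, 0,0,0,0,0,0,0, 0,0,0,0,0,0,0, 0,0,0,0,0,0,0, 0,0,0,0,0,0,0]'; python3 - <<'E'
from h import *
c,s=np.cos(np.radians(15.5)),np.sin(np.radians(15.5))
im,P,ok=cloud("scene"); hsv=cv2.cvtColor(im,cv2.COLOR_RGB2HSV); d=P-[.579,.070,0]
A=np.stack([d[...,0]*c+d[...,1]*s,-d[...,0]*s+d[...,1]*c,P[...,2]],-1)
def rep(n,m): q=A[m&ok]; print(n,len(q),*[np.round(np.percentile(q,p,axis=0),3) for p in(5,50,95)])
z=A[...,2]; near=(abs(A[...,0])<.11)&(abs(A[...,1])<.23)
rep("post",near&(hsv[...,0]>100)&(hsv[...,0]<130)&(hsv[...,1]>120)&(z>.14))
rep("plate",near&(abs(z-.138)<.006))
rep("teal",near&(hsv[...,0]>80)&(hsv[...,0]<98)&(hsv[...,1]>120))
rep("lug",near&(hsv[...,0]<18)&(hsv[...,1]>170)&(z>.08)&(A[...,1]<-.1))
cv2.imwrite("pics/s3.png",cv2.resize(im[130:210,310:410,::-1],None,fx=6,fy=6))
for n in("lug","carriage_post"):print(n,models.tip_of("scene",n)[:2])
E
```

```text
t: 8.9
ee_pos: [0.5676, 0.1669, 0.1565]
eef_rot: [[-0.268, 0.964, 0.003], [0.964, 0.267, 0.002], [0.001, 0.003, -1.0]]
contact_force: [0.2, -1.3, 7.1]
gripper_width: -0.002
grip_force: 3.4
post 67 [0.    0.094 0.144] [0.012 0.103 0.158] [0.025 0.109 0.189]
plate 795 [-0.052  0.074  0.136] [0.026 0.105 0.139] [0.084 0.147 0.142]
teal 80 [-0.05   0.075  0.137] [0.018 0.079 0.14 ] [0.082 0.083 0.142]
lug 59 [-0.053 -0.158  0.087] [-0.047 -0.155  0.112] [-0.044 -0.14   0.128]
lug [{'position': [0.5696, -0.0846, 0.1142], 'p': 0.84}]
carriage_post [{'position': [0.5637, 0.1882, 0.1616], 'p': 0.72}, {'position': [0.3732, -0.3043, -0.0026], 'p': 0.24}]
```

View pics/s3.png

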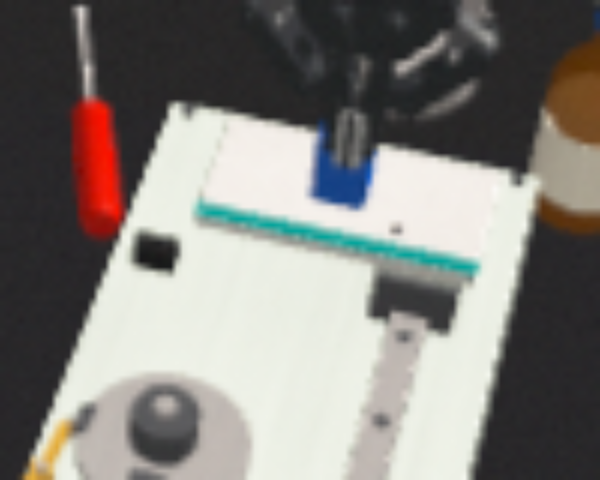

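The post (345,165) is still moving freely under the fingers, with the teal edge at about axis y 79 mm. I keep pushing until the force rises.

```bash
python3 -m creep '[0,2,0,0,0,0,0, 0,2,0,0,0,0,0, 0,2,0,0,0,0,0, 0,2,0,0,0,0,0, 0,1,0,0,0,0,0, 0,1,0,0,0,0,0, 0,0,0,0,0,0,0, 0,0,0,0,0,0,0, 0,0,0,0,0,0,0, 0,0,0,0,0,0,0]'
```

```text
t: 9.88
ee_pos: [0.5653, 0.1751, 0.1567]
eef_rot: [[-0.266, 0.964, 0.003], [0.964, 0.266, 0.0], [-0.001, 0.003, -1.0]]
contact_force: [1.3, -4.6, 8.3]
gripper_width: -0.001
grip_force: 4.2
```

```bash
python3 -m creep '[0,2,0,0,0,0,0, 0,2,0,0,0,0,0, 0,2,0,0,0,0,0, 0,1,0,0,0,0,0, 0,1,0,0,0,0,0, 0,0,0,0,0,0,0, 0,0,0,0,0,0,0, 0,0,0,0,0,0,0, 0,0,0,0,0,0,0, 0,0,0,0,0,0,0]'
```

```text
t: 10.72
ee_pos: [0.5633, 0.1827, 0.1567]
eef_rot: [[-0.266, 0.964, 0.003], [0.964, 0.266, 0.0], [-0.001, 0.003, -1.0]]
contact_force: [1.8, -5.3, 7.9]
gripper_width: -0.001
grip_force: 4.4
```

```bash
cat >> h.py <<'E'
def meas():
    c,s=np.cos(np.radians(15.5)),np.sin(np.radians(15.5))
    im,P,ok=cloud("scene"); hsv=cv2.cvtColor(im,cv2.COLOR_RGB2HSV); d=P-[.579,.070,0]
    A=np.stack([d[...,0]*c+d[...,1]*s,-d[...,0]*s+d[...,1]*c,P[...,2]],-1); z=A[...,2]
    near=(abs(A[...,0])<.11)&(abs(A[...,1])<.23)
    def rep(n,m): q=A[m&ok]; print(n,len(q),*[np.round(np.percentile(q,p,axis=0),3) for p in(5,50,95)])
    rep("post",near&(hsv[...,0]>100)&(hsv[...,0]<130)&(hsv[...,1]>120)&(z>.14))
    rep("teal",near&(hsv[...,0]>80)&(hsv[...,0]<98)&(hsv[...,1]>120))
    rep("lug",near&(hsv[...,0]<18)&(hsv[...,1]>170)&(z>.08)&(A[...,1]<-.1))
    return im
E
python3 - <<'E'
from h import *
im=meas()
a=cv2.resize(im[120:200,310:410,::-1],None,fx=6,fy=6);cv2.imwrite("pics/s4.png",a)
E
```

```text
post 98 [-0.001  0.103  0.146] [0.011 0.106 0.167] [0.025 0.113 0.186]
teal 82 [-0.047  0.079  0.137] [0.021 0.082 0.14 ] [0.084 0.087 0.143]
lug 58 [-0.053 -0.158  0.088] [-0.047 -0.153  0.113] [-0.044 -0.14   0.127]
```

View pics/s4.png

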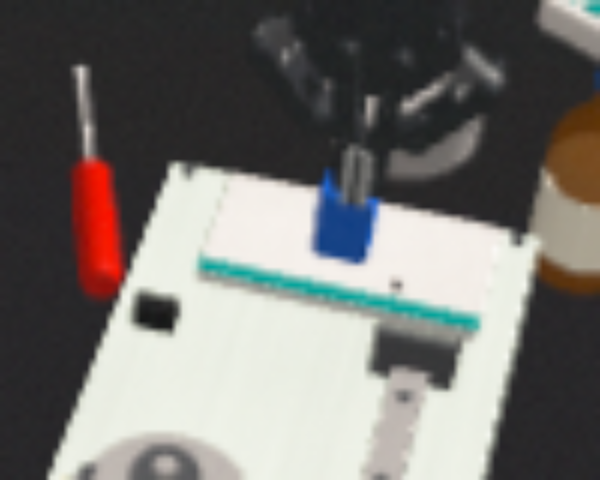

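```bash
python3 - <<'E'
from h import *
c,s=np.cos(np.radians(15.5)),np.sin(np.radians(15.5))
im,P,ok=cloud("scene"); d=P-[.579,.070,0]
A=np.stack([d[...,0]*c+d[...,1]*s,-d[...,0]*s+d[...,1]*c,P[...,2]],-1)*1000
for v in range(136,168,2):
    print(v,*[f"{A[v,u].astype(int)}{im[v,u]}" for u in(365,368,371)])
S=env.read_state();print(S["joint_positions"],S["joint_efforts"],S["torque"],S["gripper_width"])
E
```

```text
136 [  0  95 257][44 45 47] [  8  92 262][32 35 33] [-16 389   7][160 155 151]
138 [  0  95 249][46 48 48] [  8  96 251][33 36 35] [-13 380   4][176 168 163]
140 [  0 100 238][38 40 41] [  9  99 241][29 33 34] [ -6 325  43][121 117 115]
142 [  1  98 232][32 35 35] [ 10  98 234][37 39 40] [ 18  99 236][40 43 43]
144 [  1 103 220][46 46 45] [ 11  97 227][97 97 95] [ 19 101 226][37 38 39]
146 [  2 104 211][40 39 39] [ 11 102 215][117 116 113] [ 20 101 219][121 121 119]
148 [  2 105 202][29 41 64] [ 12 100 209][104 103 101] [ 21 102 210][109 110 107]
150 [  4 102 197][ 33  58 110] [ 13 101 200][89 88 87] [ 21 104 200][88 89 87]
152 [  4 105 186][ 27  89 177] [ 14  98 195][71 71 69] [ 22 105 191][69 75 89]
154 [  5 107 176][ 25  68 134] [ 14 107 178][ 31  63 122] [ 23 106 182][ 41  83 156]
156 [  6 106 168][ 24  66 135] [ 15 107 170][ 23  67 134] [ 24 105 174][ 24  64 128]
158 [  7 106 160][ 26  67 135] [ 16 105 163][ 21  64 132] [ 25 107 165][ 19  75 158]
160 [  7 107 151][ 24  67 134] [ 17 103 157][ 17  63 132] [ 25 113 150][ 76 123 201]
162 [  8 105 144][ 38  76 138] [ 18 104 147][ 20  66 134] [ 26 119 135][190 199 220]
164 [ 10  99 141][245 241 235] [ 19 103 140][235 230 228] [ 28 107 139][243 238 234]
166 [ 11  93 138][244 239 234] [ 21  95 139][244 239 233] [ 30  99 138][245 240 235]
[-37.67809004  29.78502701  20.77120027 113.18526622 -15.9683998
  39.57515586   8.39712946] [-3.03816810e+00 -5.76002812e+01  2.94080704e+00 -1.77482325e+01
 -1.05173506e+00  2.30490882e-01 -6.75517047e-03] [-1.10160867 -0.3075162  -0.02907138] -0.0019124436398490154
```

The depth data show the fingertips on top of the post, at z of about 183 mm, so they dragged it instead of pushing its face. I lift, back off and measure the true tip height.

```bash
python3 -m creep '[0,0,0,-15,0,0,0, 0,0,0,-15,0,0,0, 0,-20,0,0,0,0,0, 0,-20,0,0,0,0,0, 0,-20,0,0,0,0,0, 0,0,0,0,0,0,0, 0,0,0,0,0,0,0, 0,0,0,0,0,0,0, 0,0,0,0,0,0,0, 0,0,0,0,0,0,0]'; python3 - <<'E'
from h import *
c,s=np.cos(np.radians(15.5)),np.sin(np.radians(15.5))
S=env.read_state();e=S["ee_pos"]
im=meas()
im,P,ok=cloud("scene"); d=P-[.579,.070,0]
A=np.stack([d[...,0]*c+d[...,1]*s,-d[...,0]*s+d[...,1]*c,P[...,2]],-1)*1000
t=np.array([(e[:2]-[.579,.07])@[c,s],(e[:2]-[.579,.07])@[-s,c],e[2]])*1000;print("tcp",t,S["gripper_width"],S["contact_force"])
m=ok&(abs(A[...,0]-t[0])<45)&(abs(A[...,1]-t[1])<45)&(A[...,2]>150)
q=A[m]; print(len(q)); [print(z,len(k),k.min(0).round(),k.max(0).round()) for z in range(150,290,10) for k in [q[(q[:,2]>=z)&(q[:,2]<z+10)]] if len(k)]
cv2.imwrite("pics/s5.png",cv2.resize(im[120:220,300:410,::-1],None,fx=6,fy=6))
E
```

```text
t: 11.65
ee_pos: [0.5779, 0.1264, 0.1849]
eef_rot: [[-0.268, 0.963, -0.0], [0.963, 0.268, 0.0], [0.0, -0.0, -1.0]]
contact_force: [0.4, -0.6, 0.7]
gripper_width: -0.003
grip_force: 0.0
post 43 [0.005 0.061 0.143] [0.022 0.107 0.155] [0.028 0.117 0.232]
teal 80 [-0.046  0.078  0.138] [0.021 0.083 0.14 ] [0.085 0.086 0.142]
lug 58 [-0.052 -0.158  0.087] [-0.047 -0.153  0.114] [-0.044 -0.14   0.127]
tcp [ 14.05156553  54.62219307 184.90379867] -0.0030190728375020445 [ 0.39971531 -0.60558023  0.72639329]
4082
210 6 [  2.  40. 217.] [ 19.  48. 220.]
220 22 [  2.  39. 221.] [ 28.  49. 229.]
230 29 [  1.  38. 231.] [ 28.  49. 239.]
240 24 [  3.  39. 240.] [ 28.  61. 250.]
250 34 [-14.  38. 250.] [ 40.  65. 260.]
260 100 [-21.  38. 260.] [ 50.  66. 270.]
270 69 [-30.  35. 270.] [ 57.  65. 280.]
280 82 [-31.  33. 280.] [ 59.  65. 290.]
```

View pics/s5.png

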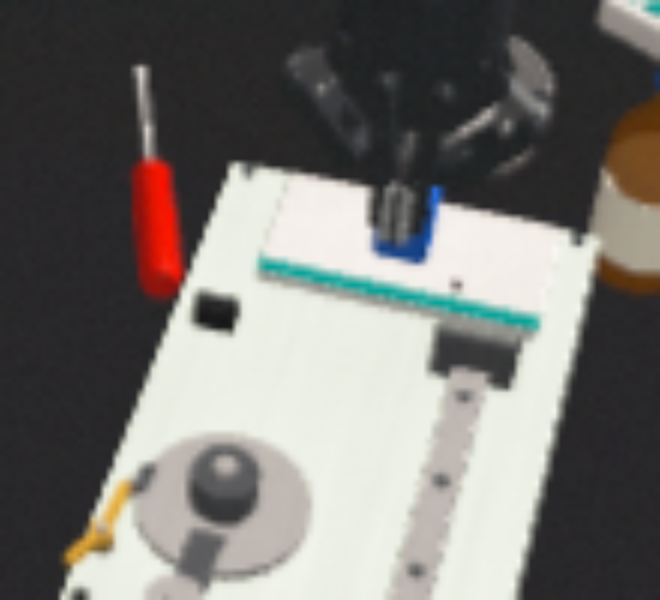

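The gripper hovers in front of the post (405,235). The true tips are about 27 mm higher than the reported TCP, and x and y agree. I lower accordingly and push the face properly.

```bash
python3 -m creep '[0,0,0,20,0,0,0, 0,0,0,20,0,0,0, 0,0,0,15,0,0,0, 0,0,0,5,0,0,0, 0,12,0,0,0,0,0, 0,12,0,0,0,0,0, 0,8,0,0,0,0,0, 0,4,0,0,0,0,0, 0,2,0,0,0,0,0, 0,0,0,0,0,0,0]'; python3 -m creep '[0,2,0,0,0,0,0, 0,2,0,0,0,0,0, 0,2,0,0,0,0,0, 0,2,0,0,0,0,0, 0,0,0,0,0,0,0, 0,0,0,0,0,0,0, 0,0,0,0,0,0,0, 0,0,0,0,0,0,0, 0,0,0,0,0,0,0, 0,0,0,0,0,0,0]'
```

```text
t: 12.58
ee_pos: [0.5683, 0.1627, 0.1255]
eef_rot: [[-0.268, 0.963, 0.001], [0.963, 0.268, 0.0], [0.0, 0.001, -1.0]]
contact_force: [0.1, 0.5, 0.3]
gripper_width: -0.002
grip_force: 0.0
t: 13.42
ee_pos: [0.5669, 0.1664, 0.1251]
eef_rot: [[-0.264, 0.965, 0.001], [0.965, 0.264, -0.002], [-0.003, 0.001, -1.0]]
contact_force: [2.7, -7.9, 1.3]
gripper_width: 0.0
grip_force: 4.0
```

```bash
python3 -m creep '[0,2,0,0,0,0,0, 0,2,0,0,0,0,0, 0,2,0,0,0,0,0, 0,0,0,0,0,0,0, 0,0,0,0,0,0,0, 0,0,0,0,0,0,0, 0,0,0,0,0,0,0, 0,0,0,0,0,0,0, 0,0,0,0,0,0,0, 0,0,0,0,0,0,0]'; python3 - <<'E'
from h import *
meas()
E
```

```text
t: 14.25
ee_pos: [0.5669, 0.1664, 0.1252]
eef_rot: [[-0.259, 0.966, 0.003], [0.966, 0.259, -0.008], [-0.008, 0.001, -1.0]]
contact_force: [6.3, -24.4, -0.2]
gripper_width: -0.003
grip_force: 12.6
post 2 [0.012 0.108 0.184] [0.012 0.117 0.193] [0.013 0.125 0.202]
teal 80 [-0.047  0.079  0.137] [0.019 0.082 0.14 ] [0.085 0.086 0.142]
lug 59 [-0.053 -0.157  0.088] [-0.047 -0.154  0.113] [-0.044 -0.14   0.127]
```

The carriage is hard against its stop: 24 N with no further motion. The lug sits at about axis (-52,-145) mm, q about 0.35, which is click two. I move to its rail side.

```bash
python3 -m creep '[0,-14,0,0,0,0,0, 0,-30,-4,-10,0,0,0, 0,-30,-4,0,0,0,0, 0,-30,-4,0,0,0,0, 0,-30,-4,0,0,0,0, 0,-30,-4,0,0,0,0, 0,-30,-4,0,0,0,0, 0,-30,-4,0,0,0,0, 0,-30,-2,0,0,0,0, 0,0,0,0,0,0,3]'; python3 - <<'E'
from h import *
c,s=np.cos(np.radians(15.5)),np.sin(np.radians(15.5))
S=env.read_state();e=S["ee_pos"];d=e[:2]-[.579,.07];print(d@[c,s],d@[-s,c])
meas()
im,P,ok=cloud("top"); hsv=cv2.cvtColor(im,cv2.COLOR_RGB2HSV)
cv2.imwrite("pics/s6.png",np.hstack([cv2.resize(im[110:250,260:400,::-1],(400,400)),cv2.resize(imaging.get_image("scene")[0][160:300,280:420,::-1],(400,400))]))
E
```

```text
t: 15.13
ee_pos: [0.6038, -0.0858, 0.1356]
eef_rot: [[-0.208, 0.978, 0.002], [0.978, 0.208, -0.004], [-0.004, 0.001, -1.0]]
contact_force: [-0.9, -0.8, -0.1]
gripper_width: -0.005
grip_force: 0.0
-0.01769961225407552 -0.1567340044005209
post 126 [0.    0.104 0.146] [0.013 0.107 0.175] [0.025 0.126 0.185]
teal 56 [-0.002  0.079  0.138] [0.043 0.082 0.14 ] [0.087 0.086 0.142]
lug 59 [-0.053 -0.158  0.088] [-0.047 -0.154  0.113] [-0.044 -0.14   0.127]
```

View pics/s6.png

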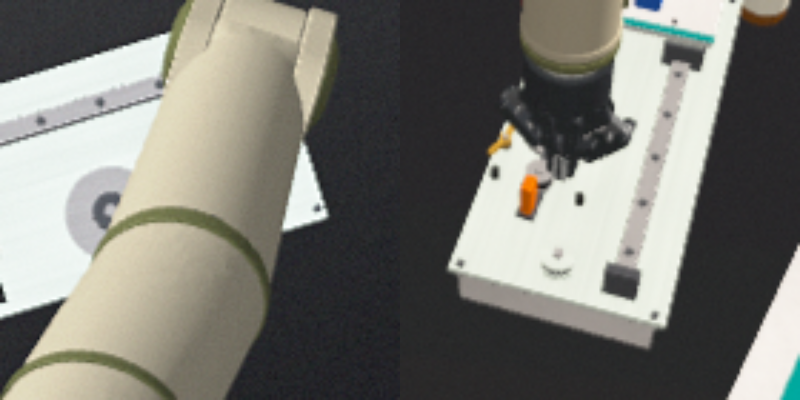

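The right half shows the fingers (560,165) to the rail side of the orange lug (527,195), and the carriage is still at its stop. I correct 9 mm inboard and descend.

```bash
python3 -m creep '[0,5,0,0,0,0,0, 0,4,0,0,0,0,0, 0,0,0,15,0,0,0, 0,0,0,15,0,0,0, 0,0,0,15,0,0,0, 0,0,0,10,0,0,0, 0,0,0,5,0,0,0, 0,0,0,0,0,0,0, 0,0,-4,0,0,0,0, 0,0,-4,0,0,0,0]'; python3 -m creep '[0,0,-3,0,0,0,0, 0,0,-3,0,0,0,0, 0,0,-2,0,0,0,0, 0,0,-2,0,0,0,0, 0,0,-2,0,0,0,0, 0,0,0,0,0,0,0, 0,0,0,0,0,0,0, 0,0,0,0,0,0,0, 0,0,0,0,0,0,0, 0,0,0,0,0,0,0]'; python3 - <<'E'
from h import *
c,s=np.cos(np.radians(15.5)),np.sin(np.radians(15.5))
S=env.read_state();e=S["ee_pos"];d=e[:2]-[.579,.07];print(d@[c,s],d@[-s,c])
meas()
E
```

```text
t: 16.12
ee_pos: [0.5937, -0.0705, 0.0755]
eef_rot: [[-0.216, 0.976, 0.001], [0.976, 0.216, -0.0], [-0.0, 0.001, -1.0]]
contact_force: [1.3, -0.8, -0.2]
gripper_width: 0.004
grip_force: 0.0
t: 16.95
ee_pos: [0.5842, -0.073, 0.0756]
eef_rot: [[-0.216, 0.976, 0.005], [0.976, 0.216, -0.0], [-0.001, 0.004, -1.0]]
contact_force: [6.6, 1.5, -1.0]
gripper_width: 0.0
grip_force: 3.1
-0.033185813013056294 -0.13923091283795333
post 125 [0.001 0.105 0.145] [0.013 0.107 0.172] [0.025 0.125 0.185]
teal 67 [-0.023  0.079  0.137] [0.033 0.082 0.14 ] [0.086 0.087 0.142]
lug 58 [-0.055 -0.157  0.086] [-0.05  -0.154  0.115] [-0.046 -0.14   0.128]
```

```bash
python3 -m creep '[0,-0.9,-3.4,0,0,0,1.7, 0,-0.9,-3.4,0,0,0,1.7, 0,-0.9,-3.4,0,0,0,1.7, 0,-0.9,-3.4,0,0,0,1.7, 0,-0.9,-3.4,0,0,0,1.7, 0,-0.9,-3.4,0,0,0,1.7, 0,-0.9,-3.4,0,0,0,1.7, 0,-0.9,-3.4,0,0,0,1.7, 0,-0.9,-3.4,0,0,0,1.7, 0,0,0,0,0,0,0]'; python3 - <<'E'
from h import *
c,s=np.cos(np.radians(15.5)),np.sin(np.radians(15.5))
S=env.read_state();e=S["ee_pos"];d=e[:2]-[.579,.07];print(d@[c,s],d@[-s,c])
im=meas()
for n in("lug",):
    for r in models.tip_of("scene",n)[:2]:
        p=np.array(r["position"])[:2]-[.579,.07];a=np.array([p@[c,s]+.045,p@[-s,c]+.03]);print(r["p"],a,"q",.3-np.arctan2(a[0],-a[1]))
cv2.imwrite("pics/s7.png",cv2.resize(im[170:280,290:420,::-1],None,fx=5,fy=5))
E
```

```text
t: 17.83
ee_pos: [0.5547, -0.0831, 0.0756]
eef_rot: [[0.05, 0.999, 0.005], [0.999, -0.05, 0.001], [0.001, 0.005, -1.0]]
contact_force: [8.4, 4.8, -0.1]
gripper_width: 0.001
grip_force: 3.8
-0.06436258836524375 -0.14097978046151527
post 128 [0.    0.104 0.145] [0.013 0.107 0.174] [0.025 0.125 0.185]
teal 79 [-0.046  0.078  0.137] [0.02  0.082 0.14 ] [0.085 0.087 0.143]
lug 49 [-0.088 -0.15   0.086] [-0.083 -0.147  0.111] [-0.078 -0.138  0.128]
0.88 [-0.04059191 -0.11136805] q 0.6495197168130489
```

View pics/s7.png

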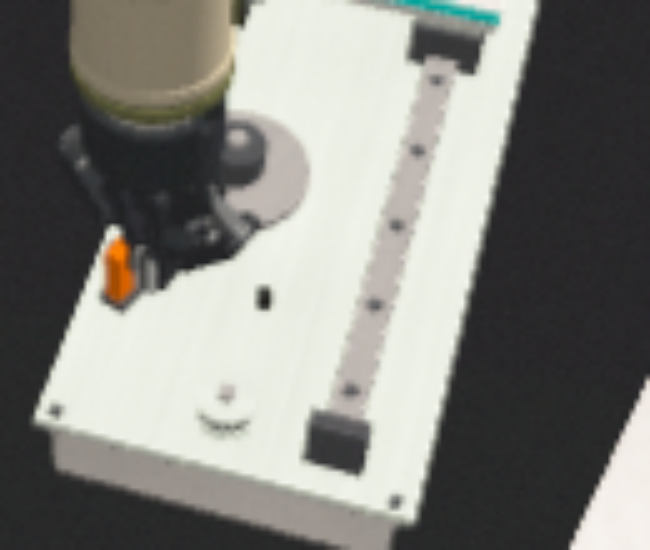

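The fingers (145,270) press the orange lug (118,270) back. Camera and TCP both give q of about 0.65, past the last click and short of the back stop. I let it settle, confirm, and hand in.

```bash
python3 -m creep '[0,0,0,0,0,0,0, 0,0,0,0,0,0,0, 0,0,0,0,0,0,0, 0,0,0,0,0,0,0, 0,0,0,0,0,0,0, 0,0,0,0,0,0,0, 0,0,0,0,0,0,0, 0,0,0,0,0,0,0, 0,0,0,0,0,0,0, 0,0,0,0,0,0,0]' && python3 -c "
from bench import env
s=env.read_state();print(abs(s['qd']).max(),s['contact_force'],s['ee_pos']);print(env.close_job())"
```

```text
t: 18.77
ee_pos: [0.5554, -0.083, 0.0757]
eef_rot: [[0.048, 0.999, 0.005], [0.999, -0.048, 0.001], [0.001, 0.005, -1.0]]
contact_force: [8.4, 4.8, 0.0]
gripper_width: 0.001
grip_force: 3.8
0.0802513701684577 [8.4448504  4.77533867 0.04463505] [ 0.55539662 -0.08300921  0.0756577 ]
the job is handed in; nothing more can be done
None
```

The job is handed in at 18.8 s: the carriage is against its motor-end stop, and the fingers are holding the tensioner arm back at about 0.65 rad with about 9.7 N on the tool, past the last click and off the pawl; the judge gave no verdict, and I did not re-measure the other bench items.

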